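# Index the drilling fixture to its next hole

### The job

Bring the blank on the rotary drilling fixture round to its next hole. Release the clamp lever fully; turn the table anticlockwise (seen from above) by its red handle just one station, until the pawl drops behind the next stop; then draw it back so that this stop bears on the pawl, holding a firm pull of about 15 N on the handle for a moment without ever forcing it; with the table left resting there, swing the lever fully home to clamp it. Leave everything else on the bench where it is.

Things in the scene. Friction and masses are not known exactly. Their poses are not given: they have to be found in the camera images.
- index_base: Green round cast base of the drilling fixture, 194 mm across, 16 mm high, bolted down. Origin on the table's upright axis at bench height; z up. In its frame the pawl works at +y, the clamp lever's pivot is at (-28, -103) mm, and a grey drill-bush arm on a post at (94, -55) mm reaches over the blank. Nothing of the fixture but the red handle is higher than 94 mm.
- index_table: Turning part: steel ratchet disc, 168 mm across, top 41 mm above the bench, six notches 60 degrees apart; carries a round wooden blank (100 mm across, top at 66 mm) and the red handle. Origin and z as index_base; its yaw relative to index_base is its angle (about 0.05 rad now, grows anticlockwise). Unclamped it stays where it is left; friction is about 4 N at the handle.
- turning_handle (a point): Centre of the table's red upright handle, round, 16 mm thick, from 59 to 116 mm above the bench, fixed to the table; this point is 92 mm high and 65.5 mm from the axis. Force here when turning anticlockwise: up to about 15 N at 30 degrees, where the pawl tops its ramp, then about 8 to 11 N along the rim to the drop at about 60 degrees, then about 5 N.
- next_stop: Hardened stop of the next notch (the one to bring to the pawl), part of the table; body origin and axes are those of index_table. Turned back (clockwise), it comes to bear on the dropped pawl; the resistance then rises steeply, within 1 mm. A pull of 15 N at the handle bears on the pawl with about 12 N. More than 25 N between stop and pawl bruises them (about 29 N at the handle).
- next_stop_face (a point): Middle of the next notch's stop face, 76.5 mm from the axis, 34 mm above the bench; meets pawl_nose when that stop bears on the pawl. In the notch the pawl has some 9 mm of free play before the following ramp begins; do not go on over that ramp.
- pawl: Sprung steel pawl, 48 mm long, level beside the table, 29 to 39 mm high. Origin on its pivot at bench height; turns about z. It lies down in a notch or is lifted about 0.15 rad (clockwise from above) on the rim. Its pivot is set differently each time, by up to 2.5 mm either way, so the table angle at which a stop meets it differs by up to 2 degrees and is found by feel.
- pawl_nose (a point): The point of the pawl's nose that a stop face bears on, 34 mm above the bench.
- clamp_lever (a joint): Angle of the black clamp lever (rad): 0 is clamped, against its stop (points roughly at the robot); 1.1 is fully released, against its other stop, anticlockwise from above (points outward). It stays where it is put; 6 to 12 N at the knob move it, most near the clamped end. Clamped, a brake holds the table against more than 30 N at the handle; the brake is off above 0.95.
- lever_knob (a point): Centre of the black upright knob on the lever's end, round, 15.6 mm thick, from 41 to 82 mm above the bench; this point is 66 mm high and 62 mm from the lever's upright pivot axis. The lever's arm under it is 13 to 17 mm wide, its top 41 mm above the bench.
- screw_tin: Bystander: closed red tin of screws, 79 x 101 x 39 mm; origin at the centre of its underside.
- router_bit: Bystander: router bit with a red cutter, standing on its cutter, 30 x 22 x 62 mm; origin at the centre of its underside.
- collet_nut: Bystander: steel router collet with its nut, upright, 27 x 31 x 38 mm; origin at the centre of its underside.
- sanding_block: Bystander: cork sanding block, 59 x 112 x 34 mm; origin at the centre of its underside.
- maple_offcut: Bystander: maple offcut, 45 x 130 x 32 mm; origin at the centre of its underside.

How it is judged:
On the way, in this order (a step that is already met when the one before it is completed fails the run):
1. the clamp lever is released (value of joint clamp_lever above 0.9 rad), for 0.1 s.
2. the next stop is held back on the pawl with more than 8 N, the lever still released (distance between next_stop_face and pawl_nose below 0.0015 m and contact force between next_stop and pawl above 8 N and value of joint clamp_lever above 0.9 rad), for 0.25 s.
At the end, for the whole second after the job is handed in: The next stop face lies within 1.5 mm of the pawl's nose (table one station on and seated back on the pawl), the table is at rest, and the clamp lever is within 0.1 rad of its clamped stop (distance between next_stop_face and pawl_nose below 0.0015 m and value of joint clamp_lever below 0.1 rad and angular speed of index_table below 0.02 rad/s); the robot touches nothing.
It fails at once if the stop is pressed on the pawl with more than 25 N (contact force between next_stop and pawl above 25 N).
It fails at once if another thing on the bench is moved by more than 20 mm (distance of any of screw_tin, router_bit, collet_nut, sanding_block, maple_offcut from where it was at the start of the episode above 0.02 m).
It also fails if it takes over 70 s, if anything falls off the work surface, if the arm or the gripper's body presses on something with over 40 N, if the wrist force passes 120 N, or if a joint passes its speed limit or range.

### The arm

A 6-joint arm with a two-finger parallel gripper is mounted at the origin on a cart in front of the work surface, level with it; the furniture and walls round the work are solid. World frame = base frame: x ahead of the robot, y to its left, z up, the work surface at z = 0. Lengths are in m, angles in rad, forces in N, time in s.
With the tool pointing down it reaches from about 0.2 to 0.875 m from the base axis. Payload 3.4 kg.
Tool frame: the origin (TCP) lies at the very end of the fingers, on their centre line; the grasp point (between the pads) lies 19 mm behind it; z points along the fingers, y is the line along which they close (so a half turn about z gives the same grasp; the last joint's range is limited). The gripper opens to 94 mm and grips with 3 to 60 N. Pads are 16 mm wide; open, the fingers measure 119 mm over their backs; the gripper's body (75 mm by 177 mm) begins 78 mm behind the grasp point.
Start: joints at [-1.391, 0.276, 1.505, -0, 1.361, -0.121], TCP at [0.17, -0.549, 0.205] pointing down, gripper open.
Joint ranges: [-2.89, 2.89], [-0.75, 2.08], [0.22, 2.7], [-1.18, 4.32], [0.11, 2.71], [-2.7, 2.7]. Speed limits (rad/s): [2.57, 2.57, 3.14, 3.14, 3.14, 3.14].

### API

Orientations are given as a rotation vector (axis times angle).
In Python, from rig import ctrl gives the robot as it stands. The module is installed in compiled form; this text tells all that it offers. Calls block until the motion is done:
- ctrl.move_to(position, orientation): joint-space move of the TCP to a pose.
- ctrl.move_straight(position, ori=None, max_speed=0.15): straight line of the TCP; ori=None keeps the orientation; max_speed is the mean speed in m/s.
- ctrl.goto_joints(angles): joint-space move.
- ctrl.set_gripper(opening, f_grip=None): opening from 0.0 (shut) to 1.0 (fully open); f_grip is the grip in N (None keeps the last); returns when the fingers have stopped.
- ctrl.sleep(seconds).
- ctrl.solve_ik(position, orientation): joint angles nearest the present ones, or None.
- ctrl.camera(name): name is "side" or "top"; returns (picture, depth): 400x640x3 uint8, red, green, blue; 400x640 float32, m along the optical axis (not along the pixel's ray), 0 where there is no reading.
- ctrl.camera_params(name): a dict with "fovy" (degrees; the focal length in pixels is half the picture's height over the tangent of half this angle, whatever the lens; pixels are square), "cx", "cy" (the principal point, pixels), "k1" (the pictures are not rectified: a ray, as slopes to the right and down, at radius r is drawn at 1 + k1 r^2 times it, then the intrinsics apply), "R" (3x3) and "t" (3): a world point X has camera coordinates R X + t. Camera axes: x right, y down, z forward; pixel columns grow to the right and rows downward; lengths in m; the calibration is good to about 2 mm. A picture is of the moment at which its call begins. camera_params takes no time and is no camera call.
A pose or a line that the arm cannot do raises ctrl.IKError and nothing moves.
- ctrl.sign_off(): hands the job in; it is judged then, once.
Readings, each from a call of its own:
- ctrl.get_t(): time.
- ctrl.get_joint_pos(): joint angles.
- ctrl.get_joint_vel(): joint speeds.
- ctrl.get_joint_torque(): joint torques, N m.
- ctrl.get_position(): TCP position.
- ctrl.get_tcp_rot(): TCP orientation.
- ctrl.get_contact_force(): force on the tool from outside, world axes, zero at the start.
- ctrl.get_wrist_torque(): the same for the moment, N m.
- ctrl.get_opening(): opening from 0.0 (shut) to 1.0 (fully open).
- ctrl.get_gripper_force(): force on a finger pad.
Only numpy, scipy, OpenCV 4.12 (cv2) and the standard library are available. Lean on these libraries where they do the work, as an engineer would, in place of code of your own. Each camera call takes 0.05 s, during which the arm holds its last target. There are 200 camera calls.

## Working session

There is one attempt and no reset: what is moved stays moved. The work goes in short steps, each a Python script; the robot and the scene stay as the last script left them, time stands still between calls to the robot, and variables do not carry over. Pictures are saved under pics/ and viewed, at most 10 in all, crops included, and the job is handed in when it is done.

```bash
mkdir -p pics; cat > h.py <<'E'
import numpy as np, cv2
from rig import ctrl
def shot(n,fn):
    p,d=ctrl.camera(n); cv2.imwrite(f'pics/{fn}.png',p[:,:,::-1]); np.save(f'pics/{fn}.npy',d); return p,d
def world(n,d):
    c=ctrl.camera_params(n); f=200/np.tan(np.radians(c['fovy'])/2)
    K=np.array([[f,0,c['cx']],[0,f,c['cy']],[0,0,1.]])
    v,u=np.mgrid[0:400,0:640]
    xd=np.stack([(u-c['cx'])/f,(v-c['cy'])/f],-1); x=xd.copy()
    for _ in range(20): x=xd/(1+c['k1']*(x**2).sum(-1,keepdims=True))
    P=np.concatenate([x,np.ones((400,640,1))],-1)*d[...,None]
    return (P-c['t'])@np.array(c['R'])
E
python3 - <<'E'
from h import *
for n in('top','side'):
    p,d=shot(n,n+'0'); print({k:np.round(v,3) for k,v in ctrl.camera_params(n).items()})
    W=world(n,d); r,g,b=[p[...,i].astype(int) for i in range(3)]
    m=(r>110)&(g<70)&(b<70)&(W[...,2]>.05)&(d>0)
    print(n,m.sum(),np.median(W[m],0) if m.any() else 0)
print(ctrl.get_tcp_rot(),ctrl.get_t())
E
```

```text
{'fovy': np.float64(47.668), 'cx': np.float64(322.685), 'cy': np.float64(203.02), 'k1': np.float64(-0.104), 'R': array([[-0.022, -1.   ,  0.003],
       [-0.984,  0.021, -0.175],
       [ 0.175, -0.007, -0.985]]), 't': array([-0.056,  0.575,  1.018])}
top 380 [0.35247487 0.31896891 0.06627734]
{'fovy': np.float64(54.312), 'cx': np.float64(327.508), 'cy': np.float64(198.724), 'k1': np.float64(-0.094), 'R': array([[-0.998, -0.061,  0.026],
       [-0.049,  0.423, -0.905],
       [ 0.044, -0.904, -0.425]]), 't': array([0.541, 0.122, 1.028])}
side 386 [0.34863872 0.32851567 0.06607382]
[-3.10455473e+00 -4.70528440e-01  7.11660141e-05] 0.1
```

View pics/top0.png

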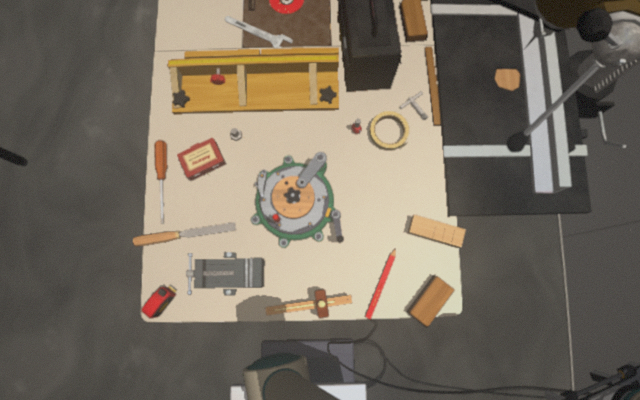

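View pics/side0.png

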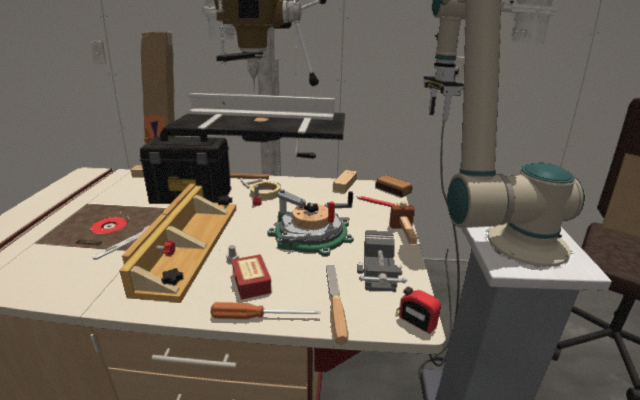

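The fixture sits at about (294,200) in the top view. The red handle is near (277,218), the black knob near (340,238) and the bush arm near (313,165). In the side view the handle is at about (331,212) and the knob at about (351,200). Next I'll measure these closely.

```bash
python3 - <<'E'
from h import *
from scipy.optimize import least_squares
p=cv2.imread('pics/top0.png'); s=cv2.imread('pics/side0.png')
a=cv2.resize(p[145:255,240:360],None,fx=5,fy=5,interpolation=cv2.INTER_CUBIC)
b=cv2.resize(s[175:265,260:370],None,fx=5,fy=5,interpolation=cv2.INTER_CUBIC)
cv2.imwrite('pics/ca.png',a);cv2.imwrite('pics/cb.png',b)
def circ(P):
    f=lambda q:np.hypot(P[:,0]-q[0],P[:,1]-q[1])-q[2]
    return least_squares(f,[*P[:,:2].mean(0),.05],loss='soft_l1',f_scale=.002).x
for n,im,box in(('top',p,(145,255,240,360)),('side',s,(175,265,260,370))):
    W=world(n,np.load(f'pics/{n}0.npy')); B=np.zeros((400,640),bool); B[box[0]:box[1],box[2]:box[3]]=1
    bl,g,r=[im[...,i].astype(int) for i in range(3)]
    z=W[...,2]
    wood=B&(z>.060)&(z<.071)&(r>bl+50)&(g>90)
    green=B&(g>r+20)&(z<.03)&(z>.005)
    red=B&(r>100)&(g<60)&(bl<60)&(z>.05)&(z<.13)
    knob=B&(r<75)&(g<75)&(bl<75)&(z>.045)&(z<.1)
    for k,m in(('wood',wood),('green',green),('red',red),('dark',knob)):
        q=W[m]; v,u=np.nonzero(m)
        print(n,k,m.sum(),np.round(q.mean(0),4),np.round(q.min(0),3),np.round(q.max(0),3),'uv',u.mean().round(),v.mean().round())
    # rim of wood boundary
    e=wood&~cv2.erode(wood.astype(np.uint8),np.ones((3,3))).astype(bool)
    print('wood circ',circ(W[e])); 
    e=green; print('green circ',circ(W[e]))
    kk=knob&(np.hypot(W[...,0]-W[wood][:,0].mean(),W[...,1]-W[wood][:,1].mean())>.09)
    print('knob',kk.sum(),W[kk].mean(0),W[kk].min(0),W[kk].max(0))
E
```

```text
top wood 1097 [0.5841 0.0031 0.0664] [ 0.539 -0.048  0.06 ] [0.638 0.05  0.071] uv 292.0 198.0
top green 690 [ 0.5676 -0.0082  0.0162] [ 0.487 -0.093  0.006] [0.69  0.096 0.028] uv 298.0 209.0<stdin>:20: RuntimeWarning: Mean of empty slice.
  ret = um.true_divide(
Traceback (most recent call last):
ValueError: zero-size array to reduction operation minimum which has no identity
```

View pics/ca.png

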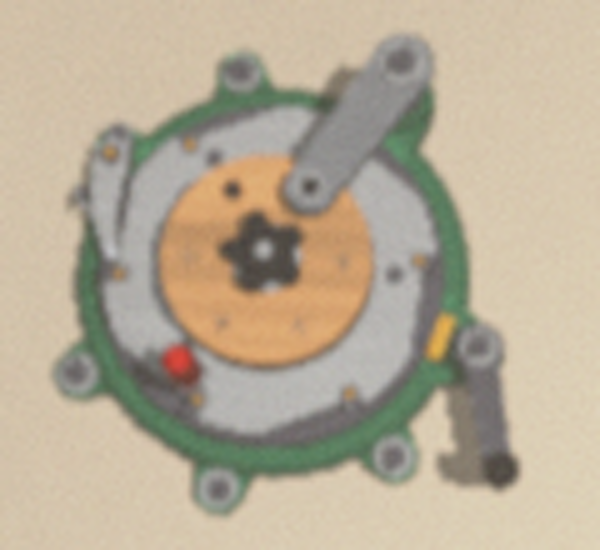

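View pics/cb.png

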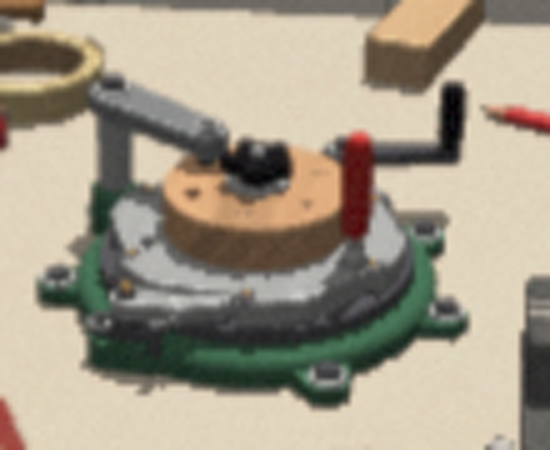

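The crops show: handle top at crop (178,361), knob top at (500,468), lever pivot at (478,343), bush post at (400,60), pawl pivot at (112,150), and blank centre at (265,261). I'll cast rays through these at their known heights.

```bash
cat >> h.py <<'E'
def ray(n,u,v,z):
    c=ctrl.camera_params(n); f=200/np.tan(np.radians(c['fovy'])/2)
    xd=np.array([(u-c['cx'])/f,(v-c['cy'])/f]); x=xd
    for _ in range(20): x=xd/(1+c['k1']*(x@x))
    R=np.array(c['R']); o=-R.T@c['t']; w=R.T@np.r_[x,1]
    return o+w*(z-o[2])/w[2]
E
python3 - <<'E'
from h import *
W=world('top',np.load('pics/top0.npy'))
P={}
for k,x,y,z in(('wood',265.5,261,.066),('handle',178,361,.116),('knob',500,468,.082),('pivot',478,343,.045),('post',400,60,.09),('pawl',112,150,.039)):
    u,v=(x+.5)/5-.5+240,(y+.5)/5-.5+145
    P[k]=ray('top',u,v,z); print(k,P[k].round(4),'depth z',W[int(round(v)),int(round(u))].round(4))
for k,x,y,z in(('handle',358,137,.116),('knob',453,90,.082)):
    u,v=(x+.5)/5-.5+260,(y+.5)/5-.5+175
    print('side',k,ray('side',u,v,z).round(4))
c=P['wood'][:2]
d=P['pivot'][:2]-c; print('pivot r',np.hypot(*d),'exp .1067'); yaw=np.arctan2(d[1],d[0])-np.arctan2(-103,-28); print('yaw piv',yaw)
d=P['post'][:2]-c; print('post r',np.hypot(*d),'exp .1089','yaw',np.arctan2(d[1],d[0])-np.arctan2(-55,94))
d=P['handle'][:2]-c; print('handle r',np.hypot(*d),'ang',np.arctan2(d[1],d[0]))
d=P['knob'][:2]-P['pivot'][:2]; print('lever r',np.hypot(*d),np.arctan2(d[1],d[0]))
E
```

```text
wood [0.5876 0.0017 0.066 ] depth z [5.842e-01 1.000e-04 8.120e-02]
handle [0.5338 0.0378 0.116 ] depth z [0.5333 0.0382 0.1166]
knob [ 0.4869 -0.1043  0.082 ] depth z [ 0.4872 -0.1051  0.0831]
pivot [ 0.55   -0.0971  0.045 ] depth z [ 0.5508 -0.0967  0.043 ]
post [ 0.6765 -0.063   0.09  ] depth z [ 0.6748 -0.0639  0.0926]
pawl [0.6491 0.0772 0.039 ] depth z [0.6458 0.0759 0.0484]
side handle [0.5339 0.0402 0.116 ]
side knob [ 0.4862 -0.0982  0.082 ]
pivot r 0.10572263017306462 exp .1067
yaw piv -0.0980120855264155
post r 0.10996095838027595 exp .1089 yaw -0.09980107444879704
handle r 0.06471869264215113 ang 2.5506506036396317
lever r 0.06352477545661914 -3.028418099329702
```

```bash
cat >> h.py <<'E'
from scipy.spatial.transform import Rotation as Rn
C=np.array([.5876,.0017]); PIV=np.array([.550,-.0968]); RL=.062; RH=.0655; A0=-3.03; H0=2.548
def ori(a):  # tool down, tool x along heading a
    return Rn.from_matrix(np.array([[np.cos(a),np.sin(a),0],[np.sin(a),-np.cos(a),0],[0,0,-1]])).as_rotvec()
def pol(c,r,a,z): return np.array([c[0]+r*np.cos(a),c[1]+r*np.sin(a),z])
def tang(a,F0): # force on tool along anticlockwise tangent / radial
    F=np.array(ctrl.get_contact_force())-F0; return F[0]*-np.sin(a)+F[1]*np.cos(a), F[0]*np.cos(a)+F[1]*np.sin(a)
E
python3 - <<'E'
from h import *
a=A0
ctrl.set_gripper(.38)
ctrl.move_to(pol(PIV,RL,a,.16),ori(a+np.pi))
F0=np.array(ctrl.get_contact_force()); print(ctrl.get_t(),ctrl.get_joint_pos(),F0)
ctrl.move_straight(pol(PIV,RL,a,.049),max_speed=.1)
print(ctrl.get_t(),np.array(ctrl.get_contact_force())-F0,ctrl.get_position())
np.save('F0.npy',F0)
ctrl.set_gripper(.25,10); print(ctrl.get_opening(),tang(a,F0),ctrl.get_t())
shot('side','s1');p,_=shot('top','t1')
cv2.imwrite('pics/t1c.png',np.hstack([cv2.resize(cv2.imread(f'pics/{f}.png')[y:y+110,280:380],None,fx=4,fy=4) for f,y in(('t1',150),('s1',150))]))
E
```

```text
3.0917 [-3.49827249e-01  1.94039163e-01  1.73513580e+00 -3.63496387e-04
  1.21202850e+00  1.11035001e+00] [-0.22177346 -0.42153457 -0.60409745]
4.35 [0.13109436 0.61043565 0.52824102] [ 0.4889358  -0.10390939  0.04951518]
0.25006739969364733 (np.float64(-0.581161954275906), np.float64(0.08464223373086652)) 4.775
```

View pics/t1c.png

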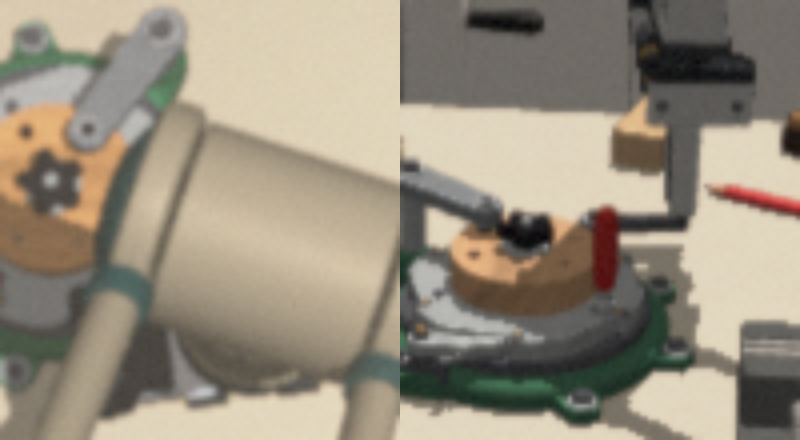

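The fingers are down around the knob: in the side crop the finger at (683,165) sits over the lever's end and hides the knob. Next I'll swing the lever out to release it.

```bash
python3 - <<'E'
from h import *
F0=np.load('F0.npy')
for i in range(1,40):
    th=.1*i if i<=10 else 1+.03*(i-10)
    a=A0+th
    ctrl.move_straight(pol(PIV,RL,a,.049),ori(a+np.pi),max_speed=.06)
    f=tang(a,F0); print(round(th,2),np.round(f,1),round(ctrl.get_t(),2))
    if f[0]<-17 or th>1.35: break
print(ctrl.get_position())
E
```

```text
0.1 [-0.7  0.1] 5.12
0.2 [0.2 0.3] 5.38
0.3 [-0.2 -0.4] 5.62
0.4 [-1.  -0.3] 5.88
0.5 [-2.1  0.2] 6.12
0.6 [-1.5  0.6] 6.38
0.7 [-2.9 -0.2] 6.62
0.8 [-3.  -0.4] 6.88
0.9 [-4.8  0.8] 7.12
1.0 [-5.1  0.1] 7.38
1.03 [-5.3 -0.5] 7.62
1.06 [-6.1 -0.3] 7.88
1.09 [-5.5 -0.2] 8.12
1.12 [-6.1 -1.5] 8.38
1.15 [-5.9  0.9] 8.62
1.18 [-9.4 -1.2] 8.88
1.21 [-11.6  -2.2] 9.12
1.24 [-14.3  -3.2] 9.38
1.27 [-18.2  -4.1] 9.62
[ 0.52973841 -0.15391383  0.04837398]
```

```bash
python3 - <<'E'
from h import *
a=A0+1.1
ctrl.move_straight(pol(PIV,RL,a,.049),ori(a+np.pi),max_speed=.06)
print(np.round(tang(a,np.load('F0.npy')),1),ctrl.get_position())
ctrl.set_gripper(.40)
ctrl.move_straight(pol(PIV,RL,a,.16),max_speed=.12)
ctrl.move_to(pol(C,RH,H0,.2),ori(H0-np.pi)) 
print(ctrl.get_t(),ctrl.get_joint_pos(),ctrl.get_contact_force(),ctrl.get_position(),pol(C,RH,H0,.2))
shot('side','s2')
cv2.imwrite('pics/s2c.png',cv2.resize(cv2.imread('pics/s2.png')[150:265,260:390],None,fx=5,fy=5))
E
```

```text
[-2.1 -0.5] [ 0.52944113 -0.15537866  0.04961363]
13.3417 [-5.87221495e-02  2.18765955e-01  1.59875099e+00 -1.03707386e-04
  1.32452928e+00  2.10562322e+00] [ 0.13663634  0.27837367 -0.67173669] [0.53323797 0.03813158 0.19974255] [0.53330466 0.03833695 0.2       ]
```

View pics/s2c.png

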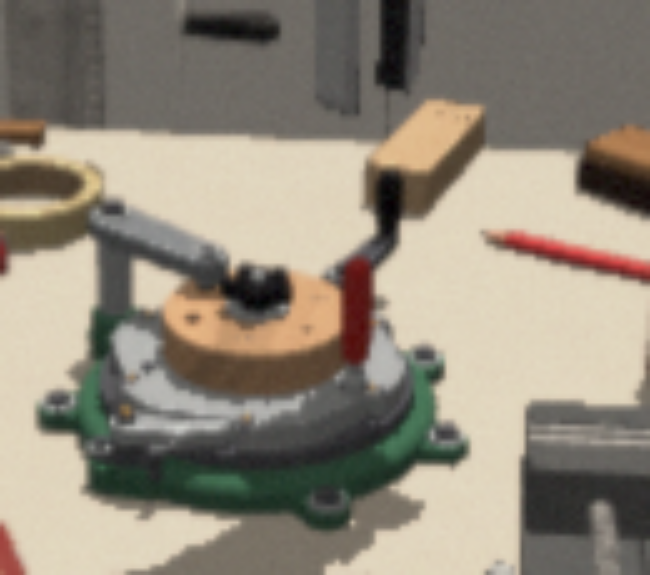

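The lever now points outward, with the knob at crop (388,185), so the clamp is released. Next I'll grip the red handle and turn the table, tracking the actual angle and force.

```bash
cat >> h.py <<'E'
def act(c):
    p=np.array(ctrl.get_position()); d=p[:2]-c; return np.arctan2(d[1],d[0])%(2*np.pi),np.hypot(*d)
def ftan(F0,n=3):
    L=[]
    for _ in range(n): L.append(tang(act(C)[0],F0)); ctrl.sleep(.02)
    return np.mean(L,0)
E
python3 - <<'E'
from h import *
k=ray('side',(388.5)/5-.5+260,(172.5)/5-.5+150,.082)[:2]-PIV; print('lever moved',np.arctan2(k[1],k[0])-A0,np.hypot(*k))
F0=np.array(ctrl.get_contact_force()); np.save('F1.npy',F0)
ctrl.move_straight(pol(C,RH,H0,.079),max_speed=.12)
print(np.array(ctrl.get_contact_force())-F0)
ctrl.set_gripper(0,15); print('open mm',ctrl.get_opening()*94,ctrl.get_gripper_force(),ftan(F0),act(C),ctrl.get_t())
h0=act(C)[0]; np.save('h0.npy',h0)
for i in range(1,19):
    a=H0+.05*i
    ctrl.move_straight(pol(C,RH,a,.079),ori(a-np.pi),max_speed=.05)
    f=tang(act(C)[0],F0); q=act(C); print(round(.05*i,2),round(q[0]-h0,3),round(q[1],4),np.round(f,1),round(ctrl.get_t(),2))
    if abs(f[0])>24 or abs(f[1])>20: print('STOP');break
E
```

```text
lever moved 1.0639662845751894 0.06416143793677892
[ 1.00091954 -0.39191969  0.15610903]
open mm 15.603651451676532 15.000821511857794 [-2.99359909 -0.31719577] (np.float64(2.5378822206526874), np.float64(0.06529155505847373)) 15.075
0.05 0.052 0.0652 [-3.6  0.3] 15.32
0.1 0.104 0.0653 [-4.2  0.4] 15.57
0.15 0.152 0.0652 [-3.6  0.1] 15.82
0.2 0.2 0.0652 [-5.2  1.1] 16.07
0.25 0.248 0.0652 [-5.6 -0. ] 16.32
0.3 0.294 0.0652 [-5.4 -0.2] 16.57
0.35 0.338 0.0652 [-6.9 -0.7] 16.82
0.4 0.38 0.0651 [-8.5 -0.8] 17.07
0.45 0.42 0.065 [-8.5 -0.9] 17.32
0.5 0.458 0.0649 [-11.7  -1.7] 17.57
0.55 0.518 0.0649 [-8.6 -2. ] 17.82
0.6 0.58 0.065 [-7.5 -1.5] 18.07
0.65 0.634 0.065 [-6.8 -2.7] 18.32
0.7 0.687 0.0651 [-6.5 -2.1] 18.57
0.75 0.737 0.0651 [-6.7 -2.4] 18.82
0.8 0.789 0.0651 [-5.5 -3.6] 19.07
0.85 0.838 0.0651 [-5.6 -2.3] 19.32
0.9 0.883 0.0652 [-6.4 -3.5] 19.57
```

```bash
python3 - <<'E'
from h import *
F0=np.load('F1.npy');h0=np.load('h0.npy')
for i in range(1,14):
    th=.9+.0125*i; a=H0+th
    ctrl.move_straight(pol(C,RH,a,.079),ori(a-np.pi),max_speed=.03)
    f=ftan(F0,4); q=act(C); print(round(th,3),round(q[0]-h0,4),np.round(f,2),round(ctrl.get_t(),2))
    if abs(f[0])>20 or q[0]-h0>1.045: break
shot('top','t3')
E
```

```text
0.912 0.8927 [-6.75 -3.08] 19.89
0.925 0.9071 [-6.47 -3.22] 20.21
0.938 0.9192 [-6.48 -3.22] 20.52
0.95 0.9309 [-6.52 -2.65] 20.84
0.963 0.9435 [-6.72 -3.12] 21.16
0.975 0.9544 [-6.27 -3.6 ] 21.48
0.988 0.9763 [-5.23 -2.87] 21.79
1.0 1.0124 [-1.92 -2.91] 22.11
1.012 1.0129 [-3.6  -3.51] 22.43
1.025 1.0201 [-4.76 -3.09] 22.74
1.038 1.0316 [-4.72 -3.8 ] 23.06
1.05 1.0435 [-4.72 -3.41] 23.38
1.062 1.057 [-4.44 -3.53] 23.69
```

```bash
python3 - <<'E'
from h import *
F0=np.load('F1.npy');h0=np.load('h0.npy')
th=1.062
for i in range(60):
    q=act(C)[0]-h0
    f=ftan(F0,3)[0]
    if i%3==0 or f>8: print(round(th,4),round(q,4),round(f,2),round(ctrl.get_t(),2))
    if f>14.6 or q<.945: break
    th-=.012 if f<4 and q>1.0 else .005 if f<12 else .003; a=H0+th
    ctrl.move_straight(pol(C,RH,a,.079),ori(a-np.pi),max_speed=.03)
np.save('th.npy',th)
for _ in range(6): ctrl.sleep(.1); print(np.round(ftan(F0,3),2),round(act(C)[0]-h0,4))
print(ctrl.get_t())
E
```

```text
1.062 1.0562 -4.33 23.79
1.026 1.0537 1.7 24.69
1.004 1.0338 5.06 25.59
0.989 1.0188 4.99 26.49
0.974 1.0083 5.89 27.39
0.959 1.0073 7.87 28.29
0.954 1.007 8.43 28.59
0.949 1.007 9.11 28.89
0.944 1.0064 9.3 29.19
0.939 1.0065 10.68 29.49
0.934 1.0057 11.76 29.79
0.929 1.0056 11.93 30.09
0.924 1.0054 12.27 30.39
0.921 1.0056 12.83 30.69
0.918 1.0051 13.58 30.99
0.915 1.0053 13.3 31.29
0.912 1.0052 14.17 31.59
0.909 1.0048 14.1 31.89
0.906 1.0044 14.89 32.19
[15.35 -1.57] 1.0044
[14.96 -2.23] 1.0047
[15.14 -2.49] 1.0044
[14.62 -2.06] 1.0049
[15.48 -2.48] 1.0047
[14.99 -2.45] 1.0047
33.0917
```

```bash
python3 - <<'E'
from h import *
F0=np.load('F1.npy');h0=np.load('h0.npy')
a=H0+.972; ctrl.move_straight(pol(C,RH,a,.079),ori(a-np.pi),max_speed=.03)
print(ftan(F0),act(C)[0]-h0)
ctrl.set_gripper(.35)
ctrl.move_straight(pol(C,RH,a,.18),max_speed=.12)
b=A0+1.07
ctrl.move_to(pol(PIV,RL,b,.16),ori(b+np.pi))
F2=np.array(ctrl.get_contact_force()); np.save('F2.npy',F2)
ctrl.move_straight(pol(PIV,RL,b,.052),max_speed=.12)
print(np.array(ctrl.get_contact_force())-F2)
ctrl.set_gripper(0,15); q=act(PIV); print('open mm',ctrl.get_opening()*94,q,q[0]-A0-2*np.pi,ctrl.get_t())
q0=q[0]; np.save('q0.npy',q0)
for i in range(1,40):
    th=1.07-.08*i if i<13 else 1.07-.96-.03*(i-12)
    a=A0+th
    ctrl.move_straight(pol(PIV,RL,a,.052),ori(a+np.pi),max_speed=.05)
    f=tang(a,F2); q=act(PIV); print(round(th,2),round(q[0]-q0,3),round(q[1],4),np.round(f,1),round(ctrl.get_t(),2))
    if f[0]>24 or abs(f[1])>20 or th<-.3: break
E
```

```text
[ 6.18464235 -3.58912827] 1.0094543082285874
[0.36286244 0.12848252 0.0267195 ]
open mm 15.362652976832807 (np.float64(4.310869311094524), np.float64(0.0620407634784656)) 1.0576840039149378 37.3667
0.99 -0.04 0.0618 [ 3.1 -0.3] 37.62
0.91 -0.114 0.0618 [ 5.  -0.9] 37.87
0.83 -0.2 0.0618 [ 6.8 -0.7] 38.12
0.75 -0.281 0.0619 [ 4.1 -0.2] 38.37
0.67 -0.358 0.0619 [5.2 1.2] 38.62
0.59 -0.435 0.0619 [ 5.9 -0. ] 38.87
0.51 -0.512 0.062 [ 5.3 -0.4] 39.12
0.43 -0.589 0.062 [6.5 0.7] 39.37
0.35 -0.666 0.062 [7.1 0.3] 39.62
0.27 -0.743 0.0619 [7.3 0.2] 39.87
0.19 -0.822 0.0619 [7.8 0.5] 40.12
0.11 -0.9 0.0619 [ 8.7 -0.3] 40.37
0.08 -0.92 0.0619 [9.9 0.4] 40.62
0.05 -0.948 0.0619 [10.9 -0.3] 40.87
0.02 -0.978 0.0619 [10.1  0.2] 41.12
-0.01 -1.007 0.0619 [10.8 -0.2] 41.37
-0.04 -1.036 0.0618 [11.7 -0.8] 41.62
-0.07 -1.066 0.0618 [10.9 -0.6] 41.87
-0.1 -1.071 0.0617 [15.2  0.1] 42.12
-0.13 -1.071 0.0615 [19.3 -1. ] 42.37
-0.16 -1.071 0.0612 [24.4 -2.2] 42.62
```

```bash
python3 - <<'E'
from h import *
a=A0-.02
ctrl.move_straight(pol(PIV,RL,a,.052),ori(a+np.pi),max_speed=.04)
print(tang(a,np.load('F2.npy')),act(PIV)[0]-np.load('q0.npy'))
ctrl.set_gripper(.35)
ctrl.move_straight(pol(PIV,RL,a,.18),max_speed=.12)
ctrl.move_to([.35,-.4,.25],ori(0.3)); ctrl.sleep(.3)
p,d=shot('top','t4')
hs=[]
for f in('top0','t4'):
    im=cv2.imread(f'pics/{f}.png').astype(int)[145:255,240:360]
    m=(im[...,2]>130)&(im[...,1]<90)&(im[...,0]<90); v,u=np.nonzero(m)
    w=ray('top',u.mean()+240,v.mean()+145,.113)[:2]-C; hs.append(np.arctan2(w[1],w[0])%(2*np.pi)); print(m.sum(),w,np.hypot(*w))
print('table turned',hs[1]-hs[0],ctrl.get_t())
cv2.imwrite('pics/t4c.png',cv2.resize(p[145:255,240:360,::-1],None,fx=5,fy=5))
E
```

```text
(np.float64(6.703270961687003), np.float64(-1.1715549611748126)) -1.0463689570652854
29 [-0.05352479  0.03621918] 0.06462764632971017
27 [-0.06026386 -0.02560376] 0.06547736643674969
table turned 0.9966560310387469 46.3167
```

View pics/t4c.png

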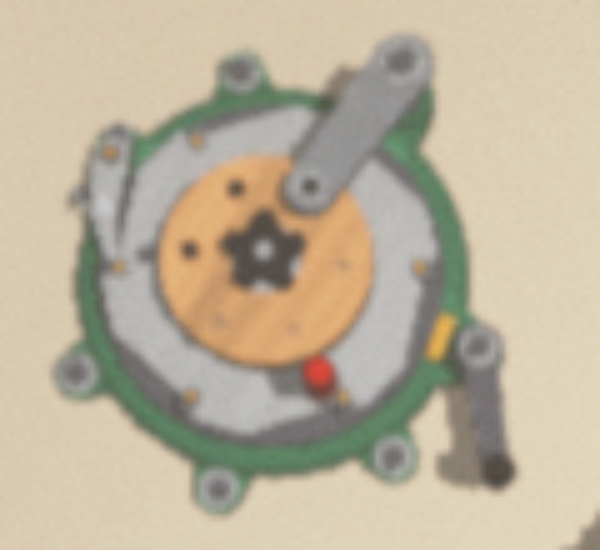

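The table is one station on with the handle at crop (319,375), and the pawl is down on the stop at (120,250). The lever is home, with the knob at (497,470), and the gripper is clear.

```bash
python3 -c "
from rig import ctrl
print(ctrl.sign_off())"
```

```text
the job is handed in; nothing more can be done
None
```

The job is handed in at about 46 s, with no verdict returned: I released the clamp, turned the table one station, held the stop back on the pawl at about 15 N for over half a second, and swung the lever home to its stop; no other bench item was touched.

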